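# Open the control unit's cover and start a mass centring

### The job

Uncover the control unit on the granite shelf: with the fingertips gently push its hinged cover leaf up by the tab and right over the spine, without gripping or slamming it, until it lies flat on the closed half of the case. Then press the large round button on the uncovered panel fully down and let it come up again. Do not press the small button, do not lift or shift the unit, and leave the parts standing around it where they are.

Things in the scene. Friction and masses are not known exactly. Their poses are not given: they have to be found in the camera images.
- unit: Grey case 160 (its x) x 208 (its y) x 70 mm high, loose on rubber feet, 3.2 kg. Origin: centre of the underside. Hinge (spine) along its x across the middle of the top. Its +y half is closed and flat, top at 70 mm; its -y half has a panel well, floor at 54 mm, 146 (x) x 89 mm (y) within 7 mm rims up to 70 mm. Three capped connectors stick 18 mm out of its +x end, below 45 mm.
- spine (a point): Middle of the hinge axis, 74 mm above the underside of the unit; axes as those of the unit, hinge axis along x. Hinge knuckles of 4 mm radius around it.
- leaf (a joint): Angle of the cover leaf about the spine: 0 = lying shut over the panel well on the -y half, about 1.57 = straight up, 3.14 = lying flat on the closed +y half (the end stop). The hinge is stiff: the leaf stays at any angle where it is left and needs about 1 to 2 N at the tab to move; it may start shut or ajar.
- tab (a point): Middle of the tab's outer edge, at half thickness. Leaf: aluminium plate 4 mm thick, centred on the hinge axis plane, 152 mm along the spine, reaching 102 mm from the axis; tab 70 mm along the spine, centred, reaching 126 mm, so 22 mm past the case side. Shut: tab underside 72 mm above the shelf, free below. Axes: x along the spine, -y out from spine to tab, z square to the leaf (up when shut).
- large_button_top (a point): Centre of the top of the large steel push button, 30 mm across, on the panel, 64 mm above the shelf when up (8 mm below the shut leaf).
- large_button (a joint): Travel of the large button: 0 = up, 0.006 m = fully down. Spring: 2 N to start, 5 N fully down; it comes up by itself.
- small_button_top (a point): Centre of the top of the small steel push button, 12 mm across, same height as the large one and 70 mm from it along the unit's x.
- small_button (a joint): Travel of the small button, 0 = up to 0.006 m = down; same spring. Not to be pressed.
- foot: Brass levelling foot, 40 mm across its base, 52 mm high, loose; origin at the centre of its underside.
- puck: Black sensor puck, 57 mm across, 40 mm high, loose; origin at the centre of its underside.
- block: White ceramic insulating block, 50 x 34 mm foot 14 mm high with a 30 mm long land on it, 24 mm high in all, loose; origin at the centre of its underside.
- standoff: Stainless hex standoff, 16 mm across flats, 45 mm high, standing loose; origin at the centre of its underside.

How it is judged:
By the outcome, as a careful person would: the job done as asked, in the order asked, and still so for the second after the job is handed in, with the robot touching nothing.
It also fails if it takes over 54 s, if anything falls off the work surface, if the arm or the gripper's body presses on something with over 40 N, if the wrist force passes 120 N, or if a joint passes its speed limit or range.

### The arm

A 6-joint arm with a two-finger parallel gripper is mounted at the origin on the work surface. World frame = base frame: x ahead of the robot, y to its left, z up, the work surface at z = 0. Lengths are in m, angles in rad, forces in N, time in s.
With the tool pointing down it reaches from about 0.4 to 0.925 m from the base axis. Payload 3.4 kg.
Tool frame: the origin (TCP) lies between the finger pads; the fingertips stand 19 mm ahead of it and the grasp point (between the pads) is the TCP (manip.tcp_to_tips is the y of the fingertips in the tool frame, in m); y points along the fingers, x is the direction in which the jaws open and shut, and the axes are right-handed (so a half turn about y gives the same grasp; the last joint's range is limited). The gripper opens to 85 mm and grips with 20 to 120 N. Pads are 22 mm wide; open, the fingers measure 114 mm over their backs; the gripper's body (76 mm by 85 mm) begins 54 mm behind the grasp point. The pads swing forward as they close: fully open they stand 13 mm farther back than shut.
Start: joints at [1.048, 0.307, 1.506, -0, 1.328, -0.073], TCP at [0.25, 0.518, 0.25] pointing down, gripper open.
Joint ranges: [-3.12, 3.12], [-1.05, 2.28], [0.14, 2.33], [-1.42, 4.57], [0.1, 2.73], [-2.68, 2.68]. Speed limits (rad/s): [2.57, 2.57, 3.14, 3.14, 3.14, 3.14].

### API

Orientations are given as a unit quaternion [x, y, z, w].
In Python, from bench import manip gives the robot as it stands. The module is installed in compiled form; this text tells all that it offers.
- The arm moves only by the tool carry_out, never from a script. Its arguments are lists of equal length, an entry for each row: "delta_pos": the shift along the tool's x, y, z in mm, a list of three; "turn": the turn, a rotation vector about the tool's x, y, z in units of 5 degrees (1.0 is 5 degrees), a list of three; "hand": the closure in counts, from 0 (fully open) to 255 (shut). In form: {"delta_pos": [[dx, dy, dz], ...], "turn": [[wx, wy, wz], ...], "hand": [hand, ...]}. A call has 1 to 8 rows; each row is the pose to reach, as a shift and turn from the pose commanded when the call began, along the tool's axes at that moment; what a row does not reach only later rows make up. A row lasts 1/8 s, in which the tool goes at most 62.5 mm and 10.7 degrees, less where a joint would pass 70% of its speed; a pose out of reach is approached as far as the arm can. A call with a gripper value outside its range is refused whole. The fingers move at their own pace and stop on an object; "squeeze" is the grip in N (left out, the last holds). Time passes only in rows, so rows that repeat a pose let the fingers close. It gives the time, the measured TCP pose, the force and the opening at its end, in the units of the state.
- manip.read_state(): the state, without advancing time (a new reading comes with each control period).
- manip.snapshot(name): name is "scene" or "top" or "wrist"; returns the picture (420x560x3 uint8, red, green, blue); there is no depth.
- manip.calibration(name): a dict with "K" (3x3 intrinsics, pixels), "world_from_camera" (4x4, takes a point from camera to world coordinates); the wrist camera has in their place "T_tool_cam" (4x4, takes a point from camera to tool coordinates, whose origin is the TCP and whose axes are the tool frame's). Camera axes: x right, y down, z forward; pixel columns grow to the right and rows downward; lengths in m; the calibration is good to about 2 mm. The wrist camera is an equidistant fisheye: a pixel r from the principal point sees the ray r / f radians off the axis. A picture is of the moment at which its call begins: read the wrist's pose just before it. calibration takes no time and is no camera call.
- manip.hand_in(): hands the job in, once; it reports no verdict.
The state is a dict: "time_s": time; "joint_positions": joint angles; "qd": joint speeds; "joint_efforts": joint torques, N m; "ee_pos": TCP position; "orientation": TCP orientation; "force": force on the tool from outside, world axes, zero at the start; "moment": the same for the moment, N m; "grip_width": opening from 0.0 (shut) to 1.0 (fully open).
Only numpy, scipy, OpenCV 4.12 (cv2) and the standard library are available. Lean on these libraries where they do the work, as an engineer would, in place of code of your own. Each camera call takes 0.05 s, during which the arm holds its last target.

## Working session

There is one attempt and no reset: what is moved stays moved. The work goes in short steps, Python scripts to look and compute and a tool call to move; the robot and the scene stay as the last step left them, time stands still between calls to the robot, and variables do not carry over. Pictures are saved under pics/ and viewed, and the job is handed in when it is done.

Besides the shell and the picture viewer there is one more tool, called after "Call:" as name(argument=value, ...) on one line, values as JSON. carry_out: Moves the arm, as the interface text tells. Its arguments: {"type":"object","properties":{"delta_pos":{"type":"array"},"turn":{"type":"array"},"hand":{"type":"array"},"squeeze":{"type":"number"}},"required":["delta_pos","turn","hand"]}

```bash
mkdir -p pics; ls; python3 - <<'E'
from bench import manip
import cv2,numpy as np
s=manip.read_state(); print(s, manip.tcp_to_tips)
for n in ("scene","top","wrist"):
    im=manip.snapshot(n); cv2.imwrite(f"pics/a_{n}.png",im[:,:,::-1])
    c=manip.calibration(n); print(n,{k:np.round(v,4).tolist() if hasattr(v,'__len__') else v for k,v in c.items()})
E
```

```text
pics
{'time_s': 0.0, 'joint_positions': array([ 1.04847949e+00,  3.07590845e-01,  1.50770402e+00, -2.08896521e-05,
        1.32839563e+00, -7.34811071e-02]), 'qd': array([-0.00080111,  0.00023477, -0.00151032,  0.00025823, -0.00226615,
       -0.00190541]), 'joint_efforts': array([-3.27630260e-04, -4.57558358e+01, -2.51918113e+01, -2.42720325e-04,
        1.34340054e-02, -3.28180128e-06]), 'ee_pos': array([0.24918353, 0.5174527 , 0.24935923]), 'orientation': array([ 0.59908382,  0.37554184, -0.37684572, -0.59837631]), 'force': array([-1.34175199,  0.21597635,  0.7516157 ]), 'moment': array([-0.04857247, -0.02172744,  0.05453779]), 'grip_width': 0.9997932908923465} 0.019
scene {'K': [[399.3588, 0.0, 279.9646], [0.0, 399.3588, 207.506], [0.0, 0.0, 1.0]], 'world_from_camera': [[0.3863, 0.5667, -0.7278, 1.0984], [0.9221, -0.2561, 0.29, -0.1812], [-0.0221, -0.7831, -0.6215, 0.5286], [0.0, 0.0, 0.0, 1.0]]}
top {'K': [[459.6251, 0.0, 278.2536], [0.0, 459.6251, 202.0861], [0.0, 0.0, 1.0]], 'world_from_camera': [[0.023, -0.9673, 0.2525, 0.4011], [-0.9997, -0.024, -0.001, 0.0437], [0.0071, -0.2524, -0.9676, 0.8239], [0.0, 0.0, 0.0, 1.0]]}
wrist {'K': [[325.1923, 0.0, 278.3223], [0.0, 325.1923, 211.2483], [0.0, 0.0, 1.0]], 'T_tool_cam': [[1.0, -0.0005, 0.0004, -0.0002], [-0.0005, -0.2793, 0.9602, -0.1237], [-0.0004, -0.9602, -0.2793, 0.0699], [0.0, 0.0, 0.0, 1.0]]}
```

View pics/a_scene.png

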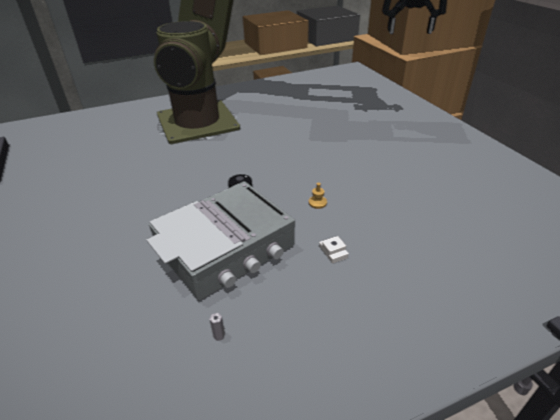

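View pics/a_top.png

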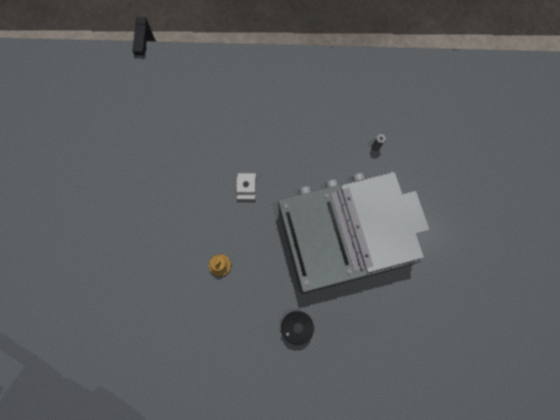

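View pics/a_wrist.png

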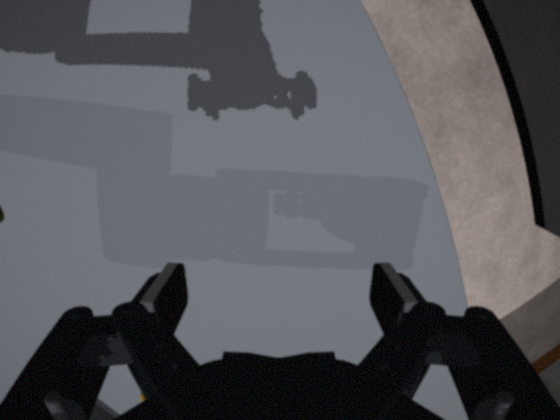

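```bash
python3 - <<'E'
import cv2
im=cv2.imread("pics/a_top.png")[120:320,260:460]; im=cv2.convertScaleAbs(im,alpha=1.5,beta=10)
cv2.imwrite("pics/b_top.png",cv2.resize(im,(600,600),interpolation=cv2.INTER_CUBIC))
im=cv2.imread("pics/a_scene.png")[160:360,130:330]
cv2.imwrite("pics/b_scene.png",cv2.resize(im,(600,600),interpolation=cv2.INTER_CUBIC))
E
```

```text
(no output)
```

View pics/b_top.png

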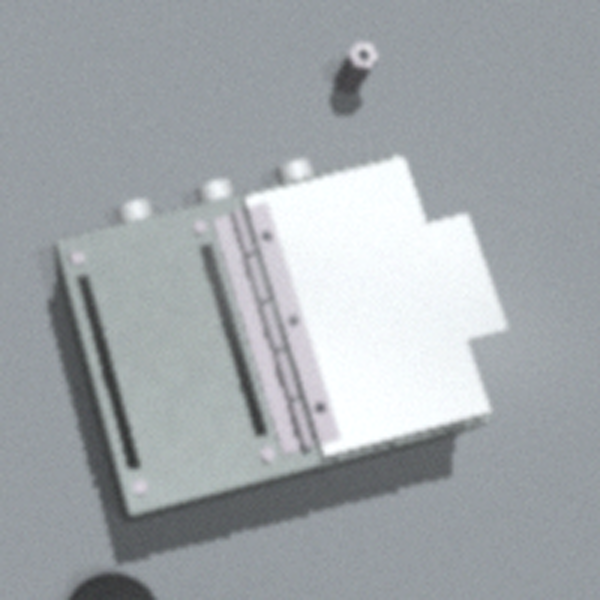

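View pics/b_scene.png

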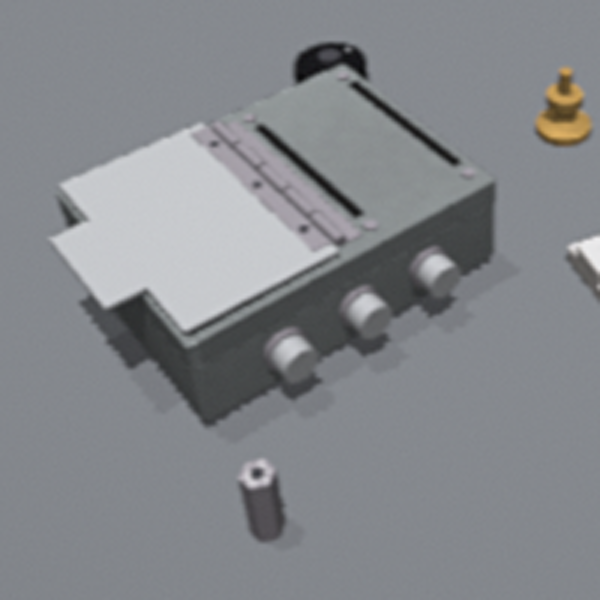

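```bash
cat > h.py <<'E'
import numpy as np, cv2
from bench import manip
def ray(n,u,v):
    c=manip.calibration(n);K=np.array(c["K"]);T=np.array(c["world_from_camera"])
    d=T[:3,:3]@np.linalg.solve(K,[u,v,1.]);return T[:3,3],d/np.linalg.norm(d)
def pl(n,u,v,z):
    o,d=ray(n,u,v);return o+d*(z-o[2])/d[2]
def tri(a,b):
    o1,d1=ray(*a);o2,d2=ray(*b)
    s=np.linalg.lstsq(np.c_[d1,-d2],o2-o1,rcond=None)[0]
    p,q=o1+s[0]*d1,o2+s[1]*d2;return (p+q)/2,np.linalg.norm(p-q)
def proj(n,p):
    c=manip.calibration(n);T=np.linalg.inv(np.array(c["world_from_camera"]))
    q=np.array(c["K"])@(T[:3,:3]@np.array(p)+T[:3,3]);return q[:2]/q[2]
E
python3 - <<'E'
from h import *
np.set_printoptions(precision=4,suppress=True)
t=lambda u,v:("top",260+u/3-.33,120+v/3-.33); s=lambda u,v:("scene",130+u/3-.33,160+v/3-.33)
for nm,a,b in [("tab+x",t(468,214),s(107,307)),("tab-x",t(506,327),s(50,239)),("leaf+x",t(404,155),s(188,332)),("leaf-x",t(490,411),s(60,187)),("case+x+y",t(57,243),s(494,184)),("case-x+y",t(130,515),s(345,66))]:
    print(nm,*tri(a,b))
A=pl(*t(57,243),.07);B=pl(*t(130,515),.07);print(A,B,np.linalg.norm(A-B))
A2=pl(*s(494,184),.07);print(A2, pl(*s(345,66),.07), pl(*s(197,345),.07))
for a in (t(468,214),t(506,327),t(404,155),t(490,411)): print(pl(*a,.076))
for n,p in [("standoff",t(363,55)),]: print(n,pl(*p,.045))
E
```

```text
tab+x [ 0.6214 -0.1883  0.0768] 0.0022503436771922364
tab-x [ 0.5566 -0.2071  0.0771] 0.00023931684610580545
leaf+x [ 0.6558 -0.1535  0.0765] 0.002573130817562497
leaf-x [ 0.5102 -0.1958  0.075 ] 0.0007153935209064678
case+x+y [0.6019 0.0428 0.0651] 0.0013447097760333592
case-x+y [0.4505 0.0003 0.0673] 0.0020513357920707706
[0.6004 0.0422 0.07  ] [ 0.45   -0.0005  0.07  ] 0.15630270289711312
[0.6073 0.0411 0.07  ] [0.4546 0.0002 0.07  ] [ 0.6607 -0.1496  0.07  ]
[ 0.6215 -0.1897  0.076 ]
[ 0.5569 -0.2073  0.076 ]
[ 0.6557 -0.1549  0.076 ]
[ 0.51   -0.1958  0.076 ]
standoff [ 0.7296 -0.1408  0.045 ]
```

```bash
cat >> h.py <<'E'
from scipy.spatial.transform import Rotation as R
SP=np.array([.5545,-.078,.074]); YAW=np.radians(15.7)
ux=np.array([np.cos(YAW),np.sin(YAW),0]);uy=np.array([-np.sin(YAW),np.cos(YAW),0]);uz=np.array([0,0,1.])
def tool(P,phi):
    "TCP pose with upper tip corner at P (unit frame y,z rel. spine; list [x,y,z]), phi deg below horizontal"
    f=np.radians(phi); d=np.cos(f)*uy-np.sin(f)*uz; zt=np.sin(f)*uy+np.cos(f)*uz
    Rm=np.c_[ux,d,zt]; p=SP+P[0]*ux+P[1]*uy+P[2]*uz-.019*d-.011*zt
    return p,Rm
def rel(p,Rm,base=None):
    if base is None:
        s=manip.read_state();base=(s["ee_pos"],R.from_quat(s["orientation"]).as_matrix())
    b,Rb=base
    return np.round(Rb.T@(p-b)*1000,1).tolist(), np.round(np.degrees(R.from_matrix(Rb.T@Rm).as_rotvec())/5,2).tolist()
def where():
    s=manip.read_state();Rm=R.from_quat(s["orientation"]).as_matrix()
    d,zt=Rm[:,1],Rm[:,2];P=s["ee_pos"]+.019*d+.011*zt-SP
    print("t %.2f P(unit,mm)"%s["time_s"],np.round([P@ux*1e3,P@uy*1e3,P@uz*1e3],1),"phi %.1f"%np.degrees(np.arctan2(-d[2],d@uy)),
     "ee",np.round(s["ee_pos"],4),"F",np.round([s["force"]@ux,s["force"]@uy,s["force"][2]],1),"q",np.round(s["joint_positions"],2),"g %.2f"%s["grip_width"])
E
python3 - <<'E'
from h import *
where()
p,Rm=tool([0,-.25,.10],90)
print(p,rel(p,Rm))
p,Rm=tool([0,-.20,.06],30)
print(p,rel(p,Rm))
E
```

```text
t 0.15 P(unit,mm) [-140.9  663.2  156.6] phi 90.1 ee [0.2493 0.5176 0.2496] F [ 0.7 -0.9 -0.2] q [ 1.05  0.31  1.51  0.    1.33 -0.07] g 1.00
[ 0.62512672 -0.32926255  0.193     ] ([-599.8, 57.4, -706.1], [0.01, 9.72, -0.02])
[ 0.61456098 -0.29167375  0.13397372] ([-570.4, 116.4, -680.3], [11.25, 8.78, -5.09])
```

Call:
carry_out(delta_pos=[[-37,0,-44],[-75,0,-88],[-112,0,-132],[-150,0,-176],[-187,0,-220],[-225,0,-264],[-262,0,-308],[-300,0,-352]], turn=[[0,0.6,0],[0,1.2,0],[0,1.8,0],[0,2.4,0],[0,3.0,0],[0,3.6,0],[0,4.2,0],[0,4.86,0]], hand=[255,255,255,255,255,255,255,255])

```text
time_s: 1.15
ee_pos: [0.4369, 0.0933, 0.2503]
orientation: [-0.665, -0.241, 0.241, 0.665]
force: [0.1, 0.1, 0.0]
grip_width: -0.002
```

```bash
python3 - <<'E'
from h import *
where()
p,Rm=tool([0,-.25,.13],90)
print(p,rel(p,Rm))
E
```

```text
t 1.15 P(unit,mm) [-71.3 206.7 157.3] phi 90.0 ee [0.4369 0.0933 0.2503] F [0.1 0.1 0. ] q [ 0.12  0.13  1.75  0.    1.26 -0.58] g -0.00
[ 0.62512672 -0.32926255  0.223     ] ([-126.5, 27.3, -444.9], [-0.0, 4.84, 0.0])
```

Call:
carry_out(delta_pos=[[-16,2,-56],[-32,4,-112],[-48,8,-168],[-64,12,-224],[-80,16,-280],[-96,20,-336],[-111,24,-390],[-126,27,-445]], turn=[[0,0.6,0],[0,1.2,0],[0,1.8,0],[0,2.4,0],[0,3.0,0],[0,3.6,0],[0,4.2,0],[0,4.84,0]], hand=[255,255,255,255,255,255,255,255])

```text
time_s: 2.15
ee_pos: [0.6262, -0.3285, 0.2225]
orientation: [-0.7, -0.096, 0.097, 0.701]
force: [0.1, -0.3, -0.5]
grip_width: 0.003
```

```bash
python3 - <<'E'
from h import *
where()
p,Rm=tool([0,-.20,.05],30)
print(p,rel(p,Rm))
E
```

```text
t 2.15 P(unit,mm) [   1.3 -249.5  129.5] phi 89.9 ee [ 0.6262 -0.3285  0.2225] F [ 0.  -0.3 -0.5] q [-0.54  0.51  1.24  0.    1.39 -0.82] g 0.00
[ 0.61456098 -0.29167375  0.12397372] ([-1.2, 98.6, 38.5], [11.99, -0.01, -0.0])
```

Call:
carry_out(delta_pos=[[0,5,0],[0,15,0],[0,25,5],[0,35,10],[0,50,15],[0,65,20],[0,82,30],[-1,98,38]], turn=[[1.5,0,0],[3,0,0],[4.5,0,0],[6,0,0],[7.5,0,0],[9,0,0],[10.5,0,0],[12,0,0]], hand=[255,255,255,255,255,255,255,255])

```text
time_s: 3.15
ee_pos: [0.6146, -0.2907, 0.1243]
orientation: [-0.255, -0.035, 0.132, 0.957]
force: [-0.4, 0.6, 1.2]
grip_width: -0.007
```

```bash
python3 - <<'E'
from h import *
where()
cv2.imwrite("pics/c_wrist.png",manip.snapshot("wrist")[:,:,::-1])
cv2.imwrite("pics/c_scene.png",manip.snapshot("scene")[:,:,::-1])
p,Rm=tool([0,-.20,.05],30)
print(p,rel(p,Rm))
E
```

```text
t 3.15 P(unit,mm) [   0.3 -199.1   50.4] phi 29.8 ee [ 0.6146 -0.2907  0.1243] F [-0.2  0.7  1.2] q [-0.74  1.01  0.88  0.57  2.15 -0.94] g -0.01
[ 0.61456098 -0.29167375  0.12397372] ([1.5, -4.6, 4.2], [-0.12, -0.08, -0.04])
```

View pics/c_wrist.png

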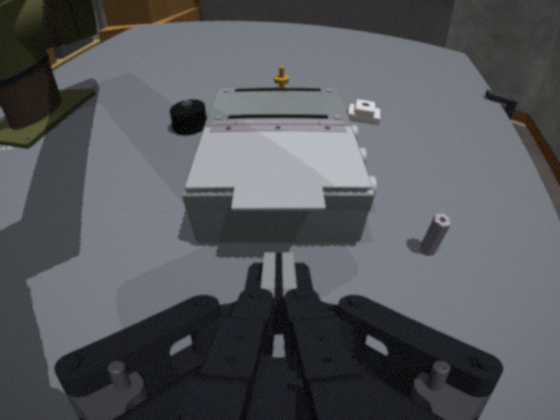

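View pics/c_scene.png

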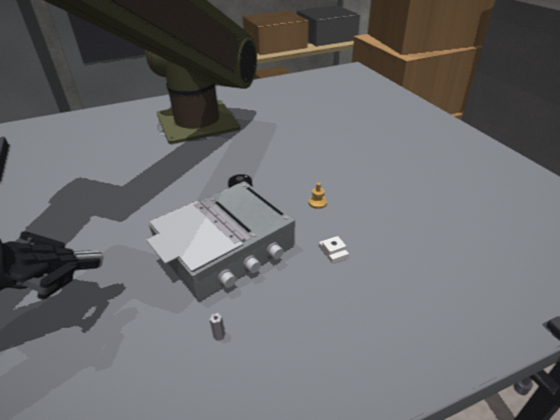

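```bash
python3 - <<'E'
from h import *
where()
for P in ([0,-.15,-.022],[0,-.110,-.022],[0,-.112,-.008]):
    p,Rm=tool(P,30); print(rel(p,Rm))
E
```

```text
t 3.25 P(unit,mm) [  -1.5 -198.    44.3] phi 29.4 ee [ 0.6126 -0.2902  0.118 ] F [ 0.4  0.6 -1.7] q [-0.74  1.02  0.88  0.57  2.14 -0.94] g -0.00
([2.0, 74.3, -33.9], [-0.12, -0.08, -0.04])
([2.0, 109.1, -14.3], [-0.12, -0.08, -0.04])
([1.9, 100.5, -3.1], [-0.12, -0.08, -0.04])
```

Call:
carry_out(delta_pos=[[1,20,-9],[1,40,-19],[1,60,-28],[2,74,-34],[2,74,-34],[2,74,-34]], turn=[[0,0,0],[0,0,0],[0,0,0],[0,0,0],[0,0,0],[0,0,0]], hand=[255,255,255,255,255,255])

```text
time_s: 4.0
ee_pos: [0.6042, -0.2452, 0.0599]
orientation: [-0.257, -0.036, 0.133, 0.957]
force: [-0.4, -0.7, -0.5]
grip_width: -0.001
```

```bash
python3 - <<'E'
from h import *
where()
for P in ([0,-.15,-.022],[0,-.110,-.022],[0,-.112,-.008]):
    p,Rm=tool(P,30); print(rel(p,Rm))
E
```

```text
t 4.00 P(unit,mm) [   2.6 -152.5  -14.2] phi 30.1 ee [ 0.6042 -0.2452  0.0599] F [-0.5 -0.6 -0.5] q [-0.71  1.03  1.03  0.55  1.99 -1.01] g -0.00
([-2.6, 6.1, -5.6], [0.02, 0.02, -0.01])
([-2.6, 40.7, 14.5], [0.02, 0.02, -0.01])
([-2.6, 32.0, 25.6], [0.02, 0.02, -0.01])
```

Call:
carry_out(delta_pos=[[-1,6,-5],[-2,17,1],[-2.5,29,8],[-2.5,40.5,14.5],[-2.5,40.5,14.5]], turn=[[0,0,0],[0,0,0],[0,0,0],[0,0,0],[0,0,0]], hand=[255,255,255,255,255])

```text
time_s: 4.62
ee_pos: [0.5894, -0.2031, 0.0517]
orientation: [-0.256, -0.035, 0.133, 0.957]
force: [-0.1, -0.8, -0.4]
grip_width: -0.002
```

```bash
python3 - <<'E'
from h import *
where()
cv2.imwrite("pics/d_wrist.png",manip.snapshot("wrist")[:,:,::-1])
where()
base=tool([0,-.110,-.022],30)
for P in ([0,-.111,-.012],[0,-.112,-.008],[0,-.112,-.002]):
    p,Rm=tool(P,30); print(rel(p,Rm,base))
def leafpose(th,phi,rho=.112):
    t=np.radians(th); o=np.array([-np.cos(t),np.sin(t)]); n=np.array([np.sin(t),np.cos(t)])
    q=rho*o-.002*n; return tool([0,*q],phi)
phi=lambda th:30 if th<60 else 30+(th-60)*.5
b=leafpose(0,30)
for k in range(8): print(4*k+4,rel(*leafpose(4*k+4,30),b))
E
```

```text
t 4.62 P(unit,mm) [  -0.3 -107.9  -22.3] phi 29.9 ee [ 0.5894 -0.2031  0.0517] F [-0.3 -0.7 -0.4] q [-0.69  1.    1.14  0.55  1.91 -1.03] g -0.00
t 4.67 P(unit,mm) [  -0.2 -108.8  -22.4] phi 30.0 ee [ 0.5897 -0.2039  0.0515] F [-0.3 -0.4  0.2] q [-0.69  1.    1.14  0.55  1.91 -1.03] g -0.00
([-0.0, -5.9, 8.2], [0.0, 0.0, 0.0])
([-0.0, -8.7, 11.1], [0.0, 0.0, 0.0])
([-0.0, -11.7, 16.3], [0.0, 0.0, 0.0])
4 ([0.0, -3.8, 6.8], [0.0, 0.0, 0.0])
8 ([0.0, -7.1, 13.9], [0.0, 0.0, 0.0])
12 ([0.0, -9.9, 21.2], [0.0, 0.0, 0.0])
16 ([0.0, -12.2, 28.7], [0.0, 0.0, 0.0])
20 ([0.0, -14.0, 36.3], [0.0, 0.0, 0.0])
24 ([0.0, -15.2, 44.0], [0.0, 0.0, 0.0])
28 ([0.0, -15.9, 51.8], [0.0, 0.0, 0.0])
32 ([0.0, -16.0, 59.6], [0.0, 0.0, 0.0])
```

View pics/d_wrist.png

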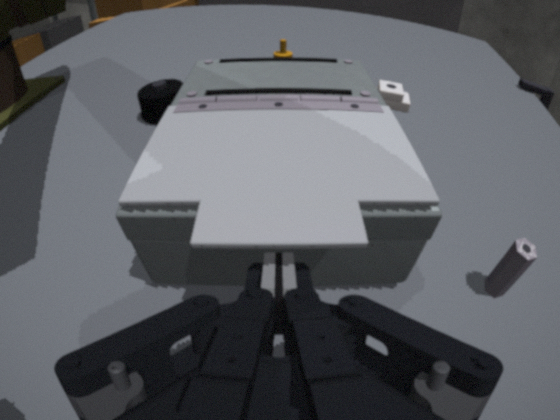

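```bash
cat >> h.py <<'E'
def leafpose(th,phi,rho=.110,dn=0.):
    t=np.radians(th); o=np.array([-np.cos(t),np.sin(t)]); n=np.array([np.sin(t),np.cos(t)])
    q=rho*o+(dn-.002)*n; return tool([0,*q],phi)
phi=lambda th:30 if th<60 else 30+(th-60)*.5
E
python3 - <<'E'
from h import *
b=tool([0,-.110,-.022],30)
for z in (-.016,-.011,-.006,-.002): print(rel(*tool([0,-.11,z],30),b))
for th in (4,8,12,16): print(th,rel(*leafpose(th,30),b))
E
```

```text
([0.0, -3.0, 5.2], [0.0, 0.0, 0.0])
([0.0, -5.5, 9.5], [0.0, 0.0, 0.0])
([0.0, -8.0, 13.9], [0.0, 0.0, 0.0])
([0.0, -10.0, 17.3], [0.0, 0.0, 0.0])
4 ([0.0, -13.7, 24.0], [0.0, 0.0, 0.0])
8 ([0.0, -17.0, 31.0], [0.0, 0.0, 0.0])
12 ([-0.0, -19.7, 38.2], [0.0, 0.0, 0.0])
16 ([0.0, -22.0, 45.5], [0.0, 0.0, 0.0])
```

Call:
carry_out(delta_pos=[[0,-3,5],[0,-5.5,9.5],[0,-8,14],[0,-10,17.5],[0,-13.5,24],[0,-17,31],[0,-19.5,38],[0,-22,45.5]], turn=[[0,0,0],[0,0,0],[0,0,0],[0,0,0],[0,0,0],[0,0,0],[0,0,0],[0,0,0]], hand=[255,255,255,255,255,255,255,255])

```text
time_s: 5.68
ee_pos: [0.5887, -0.201, 0.1021]
orientation: [-0.256, -0.035, 0.133, 0.957]
force: [-1.0, -0.3, -1.2]
grip_width: 0.001
```

```bash
python3 - <<'E'
from h import *
where()
cv2.imwrite("pics/e_wrist.png",manip.snapshot("wrist")[:,:,::-1])
cv2.imwrite("pics/e_scene.png",manip.snapshot("scene")[:,:,::-1])
where()
b=leafpose(16,30)
for th in range(20,60,5): print(th,rel(*leafpose(th,30),b))
E
```

```text
t 5.67 P(unit,mm) [  -0.4 -105.7   28.1] phi 30.0 ee [ 0.5887 -0.201   0.1021] F [-1.  -0.  -1.2] q [-0.69  0.94  1.14  0.57  1.96 -1.  ] g 0.00
t 5.78 P(unit,mm) [  -0.2 -105.8   29. ] phi 30.0 ee [ 0.5889 -0.201   0.103 ] F [ 0.  -0.   0.6] q [-0.69  0.94  1.14  0.57  1.96 -1.  ] g -0.00
20 ([-0.0, -1.7, 7.5], [0.0, 0.0, 0.0])
25 ([-0.0, -3.2, 17.0], [0.0, 0.0, 0.0])
30 ([-0.0, -3.8, 26.6], [0.0, 0.0, 0.0])
35 ([-0.0, -3.5, 36.1], [0.0, 0.0, 0.0])
40 ([-0.0, -2.4, 45.7], [0.0, 0.0, 0.0])
45 ([-0.0, -0.5, 55.1], [0.0, 0.0, 0.0])
50 ([-0.0, 2.2, 64.3], [0.0, 0.0, 0.0])
55 ([-0.0, 5.7, 73.2], [0.0, 0.0, 0.0])
```

View pics/e_wrist.png

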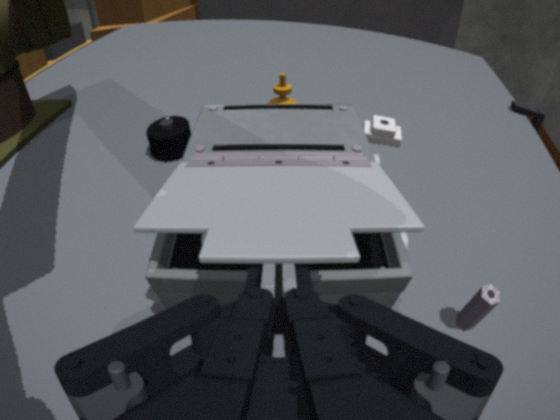

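View pics/e_scene.png

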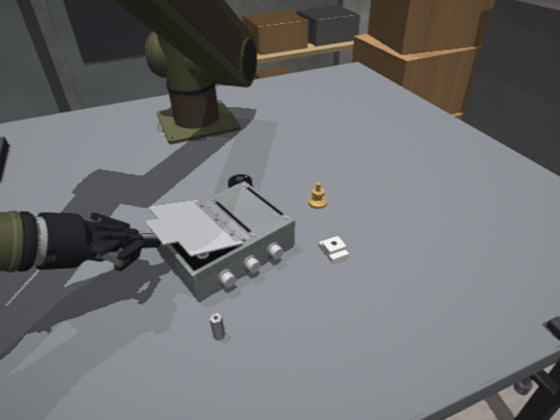

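```bash
python3 - <<'E'
from h import *
th0=16
while th0<144:
    b=leafpose(th0,phi(th0)); print("from",th0)
    for k in range(1,9):
        th=th0+4*k; d,t=rel(*leafpose(th,phi(th)),b); print(th,d[1:],t[0])
    th0+=32
E
```

```text
from 16
20 [-1.7, 7.5] 0.0
24 [-2.9, 15.1] 0.0
28 [-3.6, 22.7] 0.0
32 [-3.8, 30.4] 0.0
36 [-3.4, 38.1] 0.0
40 [-2.4, 45.7] 0.0
44 [-1.0, 53.2] 0.0
48 [1.0, 60.6] 0.0
from 48
52 [2.5, 7.3] 0.0
56 [5.5, 14.3] 0.0
60 [9.0, 21.2] 0.0
64 [12.5, 28.4] -0.4
68 [16.6, 35.4] -0.8
72 [21.1, 42.1] -1.2
76 [26.0, 48.4] -1.6
80 [31.4, 54.4] -2.0
from 80
84 [4.7, 6.5] -0.4
88 [9.7, 12.6] -0.8
92 [15.2, 18.3] -1.2
96 [21.0, 23.7] -1.6
100 [27.2, 28.6] -2.0
104 [33.7, 33.0] -2.4
108 [40.4, 37.0] -2.8
112 [47.4, 40.5] -3.2
from 112
116 [6.1, 4.9] -0.4
120 [12.4, 9.3] -0.8
124 [19.1, 13.2] -1.2
128 [25.9, 16.7] -1.6
132 [33.0, 19.6] -2.0
136 [40.2, 22.1] -2.4
140 [47.6, 24.0] -2.8
144 [55.0, 25.5] -3.2
```

Call:
carry_out(delta_pos=[[0,-1.5,7.5],[0,-3,15],[0,-3.5,22.5],[0,-4,30.5],[0,-3.5,38],[0,-2.5,45.5],[0,-1,53],[0,1,60.5]], turn=[[0,0,0],[0,0,0],[0,0,0],[0,0,0],[0,0,0],[0,0,0],[0,0,0],[0,0,0]], hand=[255,255,255,255,255,255,255,255])

```text
time_s: 6.78
ee_pos: [0.5803, -0.171, 0.1541]
orientation: [-0.256, -0.036, 0.133, 0.957]
force: [0.0, -2.7, -0.1]
grip_width: 0.002
```

Call:
carry_out(delta_pos=[[0,2.5,7.5],[0,5.5,14.5],[0,9,21],[0,12.5,28.5],[0,16.5,35.5],[0,21,42],[0,26,48.5],[0,31.5,54.5]], turn=[[0,0,0],[0,0,0],[0,0,0],[-0.4,0,0],[-0.8,0,0],[-1.2,0,0],[-1.6,0,0],[-2,0,0]], hand=[255,255,255,255,255,255,255,255])

```text
time_s: 7.78
ee_pos: [0.5653, -0.1181, 0.1855]
orientation: [-0.34, -0.047, 0.129, 0.93]
force: [1.0, -0.7, -1.3]
grip_width: 0.0
```

```bash
python3 - <<'E'
from h import *
where()
cv2.imwrite("pics/f_wrist.png",manip.snapshot("wrist")[:,:,::-1])
cv2.imwrite("pics/f_scene.png",manip.snapshot("scene")[:,:,::-1])
where()
print(rel(*leafpose(80,40)))
E
```

```text
t 7.78 P(unit,mm) [ -0.5 -19.9 107.6] phi 40.1 ee [ 0.5653 -0.1181  0.1855] F [ 0.8 -0.9 -1.3] q [-0.59  0.69  1.33  0.54  1.82 -0.92] g 0.00
t 7.88 P(unit,mm) [ -0.3 -19.  108.8] phi 40.1 ee [ 0.5652 -0.1172  0.1866] F [ 0.5 -1.1  0.4] q [-0.59  0.69  1.33  0.54  1.82 -0.92] g -0.00
([0.2, -1.1, -2.0], [0.02, 0.04, -0.02])
```

View pics/f_wrist.png

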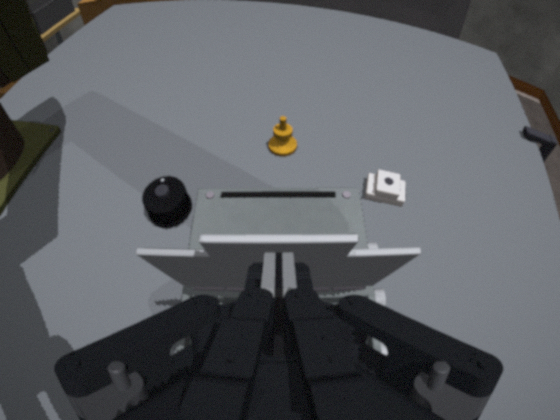

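View pics/f_scene.png

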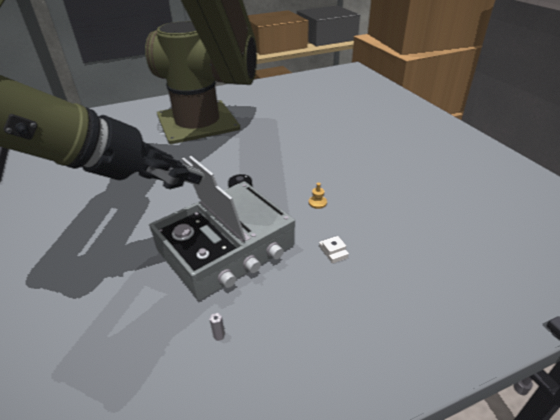

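Call:
carry_out(delta_pos=[[0,4.5,6],[0,9.5,12],[0,15,18],[0,21,23],[0,27,28],[0,33.5,33],[0,40.5,37],[0,47.5,40.5]], turn=[[-0.4,0,0],[-0.8,0,0],[-1.2,0,0],[-1.6,0,0],[-2,0,0],[-2.4,0,0],[-2.8,0,0],[-3.2,0,0]], hand=[255,255,255,255,255,255,255,255])

```text
time_s: 8.88
ee_pos: [0.5482, -0.058, 0.1854]
orientation: [-0.466, -0.065, 0.121, 0.874]
force: [-0.8, 0.9, 0.6]
grip_width: 0.0
```

Call:
carry_out(delta_pos=[[0,6,5],[0,12.5,9.5],[0,19,13],[0,26,16.5],[0,33,19.5],[0,40,22],[0,47.5,24],[0,55,25.5]], turn=[[-0.4,0,0],[-0.8,0,0],[-1.2,0,0],[-1.6,0,0],[-2,0,0],[-2.4,0,0],[-2.8,0,0],[-3.2,0,0]], hand=[255,255,255,255,255,255,255,255])

```text
time_s: 9.88
ee_pos: [0.5343, -0.0083, 0.1538]
orientation: [-0.583, -0.081, 0.111, 0.801]
force: [0.6, 0.2, 0.4]
grip_width: 0.001
```

```bash
python3 - <<'E'
from h import *
where()
cv2.imwrite("pics/g_wrist.png",manip.snapshot("wrist")[:,:,::-1])
cv2.imwrite("pics/g_scene.png",manip.snapshot("scene")[:,:,::-1])
where()
print(rel(*leafpose(144,72)))
th0=144
b=leafpose(th0,phi(th0)); print("from",th0)
for th in (148,152,156,160,164,168,171,173,175,176,177,178,179,180):
    d,t=rel(*leafpose(th,phi(th)),b); print(th,d[1:],t[0])
E
```

```text
t 9.88 P(unit,mm) [-0.6 88.9 65.1] phi 72.1 ee [ 0.5343 -0.0083  0.1538] F [0.7 0.  0.4] q [-0.27  0.41  1.66  0.28  1.25 -0.66] g 0.00
t 9.97 P(unit,mm) [-1.2 90.2 65.2] phi 72.0 ee [ 0.5334 -0.0072  0.1538] F [0.  0.3 0.1] q [-0.27  0.41  1.66  0.28  1.25 -0.66] g -0.00
([1.1, -1.8, -1.9], [0.0, 0.03, -0.02])
from 144
148 [7.0, 2.9] -0.4
152 [14.1, 5.3] -0.8
156 [21.4, 7.2] -1.2
160 [28.7, 8.6] -1.6
164 [36.1, 9.5] -2.0
168 [43.5, 9.8] -2.4
171 [49.1, 9.7] -2.7
173 [52.8, 9.5] -2.9
175 [56.4, 9.1] -3.1
176 [58.3, 8.9] -3.2
177 [60.1, 8.6] -3.3
178 [61.9, 8.3] -3.4
179 [63.7, 8.0] -3.5
180 [65.5, 7.6] -3.6
```

View pics/g_wrist.png

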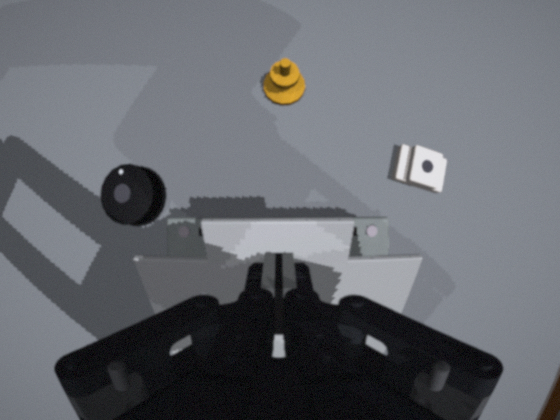

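View pics/g_scene.png

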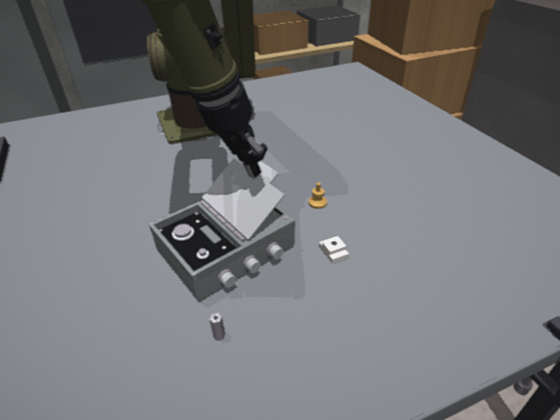

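Call:
carry_out(delta_pos=[[0,7,3],[0,14,5.5],[0,21.5,7],[0,28.5,8.5],[0,36,9.5],[0,43.5,10],[0,49,9.5],[0,53,9.5]], turn=[[-0.4,0,0],[-0.8,0,0],[-1.2,0,0],[-1.6,0,0],[-2,0,0],[-2.4,0,0],[-2.7,0,0],[-2.9,0,0]], hand=[255,255,255,255,255,255,255,255])

```text
time_s: 10.98
ee_pos: [0.5272, 0.016, 0.1062]
orientation: [-0.679, -0.094, 0.1, 0.721]
force: [-0.8, -0.3, 1.1]
grip_width: -0.002
```

```bash
python3 - <<'E'
from h import *
where()
print(rel(*leafpose(173,phi(173))))
b=leafpose(173,phi(173))
for th in (174,175,176,177,178,179,180):
    d,t=rel(*leafpose(th,phi(th)),b); print(th,d[1:],t[0])
E
```

```text
t 10.97 P(unit,mm) [ -0.8 110.   13.9] phi 86.6 ee [0.5272 0.016  0.1062] F [-0.8 -0.1  1.1] q [-0.09  0.4   1.78  0.07  0.98 -0.4 ] g -0.00
([0.8, -1.5, -0.9], [0.01, 0.02, -0.01])
174 [1.8, 0.3] -0.1
175 [3.6, 0.6] -0.2
176 [5.5, 0.8] -0.3
177 [7.3, 1.0] -0.4
178 [9.1, 1.2] -0.5
179 [11.0, 1.3] -0.6
180 [12.8, 1.4] -0.7
```

Call:
carry_out(delta_pos=[[0,2,0],[0,3.5,0.5],[0,5.5,1],[0,7.5,1],[0,9,1],[0,10,1],[0,11,1],[0,11,1]], turn=[[-0.1,0,0],[-0.2,0,0],[-0.3,0,0],[-0.4,0,0],[-0.5,0,0],[-0.6,0,0],[-0.6,0,0],[-0.6,0,0]], hand=[255,255,255,255,255,255,255,255])

```text
time_s: 11.98
ee_pos: [0.527, 0.0173, 0.0956]
orientation: [-0.697, -0.097, 0.098, 0.703]
force: [-0.6, -0.2, -0.2]
grip_width: -0.0
```

```bash
python3 - <<'E'
from h import *
where()
E
```

```text
t 11.97 P(unit,mm) [ -0.7 110.4   2.7] phi 89.5 ee [0.527  0.0173 0.0956] F [-0.6 -0.1 -0.2] q [-0.05  0.41  1.8   0.01  0.93 -0.33] g -0.00
```

Call:
carry_out(delta_pos=[[0,0.5,0],[0,1,0],[0,1,0]], turn=[[0,0,0],[0,0,0],[0,0,0]], hand=[255,255,255])

```text
time_s: 12.35
ee_pos: [0.5271, 0.0173, 0.095]
orientation: [-0.697, -0.097, 0.097, 0.703]
force: [-0.7, -0.1, 3.4]
grip_width: 0.003
```

Call:
carry_out(delta_pos=[[0,0.5,0],[0,1,0],[0,1,0]], turn=[[0,0,0],[0,0,0],[0,0,0]], hand=[255,255,255])

```text
time_s: 12.72
ee_pos: [0.5271, 0.0174, 0.0949]
orientation: [-0.697, -0.097, 0.097, 0.703]
force: [-3.1, 1.3, 11.1]
grip_width: -0.001
```

Call:
carry_out(delta_pos=[[0,-3,0],[0,-15,0],[0,-40,0],[0,-70,0],[0,-100,0],[0,-100,0]], turn=[[0,0,0],[0,0,0],[0,0,0],[0,0,0],[0,0,0],[0,0,0]], hand=[255,255,255,255,255,255])

```text
time_s: 13.48
ee_pos: [0.5293, 0.0164, 0.1966]
orientation: [-0.698, -0.099, 0.095, 0.703]
force: [0.5, -0.4, 0.2]
grip_width: 0.001
```

```bash
python3 - <<'E'
from h import *
where()
for n in ("top","scene"):
    cv2.imwrite(f"pics/i_{n}.png",manip.snapshot(n)[:,:,::-1])
im=cv2.imread("pics/i_top.png")[120:320,260:460]; im=cv2.convertScaleAbs(im,alpha=1.5,beta=10)
cv2.imwrite("pics/j_top.png",cv2.resize(im,(600,600),interpolation=cv2.INTER_CUBIC))
im=cv2.imread("pics/i_scene.png")[160:360,130:330]
cv2.imwrite("pics/j_scene.png",cv2.resize(im,(600,600),interpolation=cv2.INTER_CUBIC))
E
```

```text
t 13.47 P(unit,mm) [  1.4 108.8 103.6] phi 89.6 ee [0.5293 0.0164 0.1966] F [ 0.3 -0.5  0.2] q [-0.05  0.29  1.68  0.01  1.17 -0.33] g 0.00
```

View pics/j_top.png

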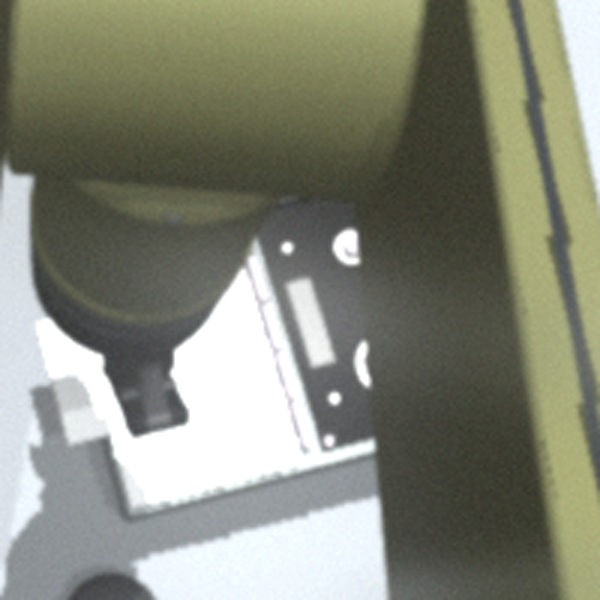

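View pics/j_scene.png

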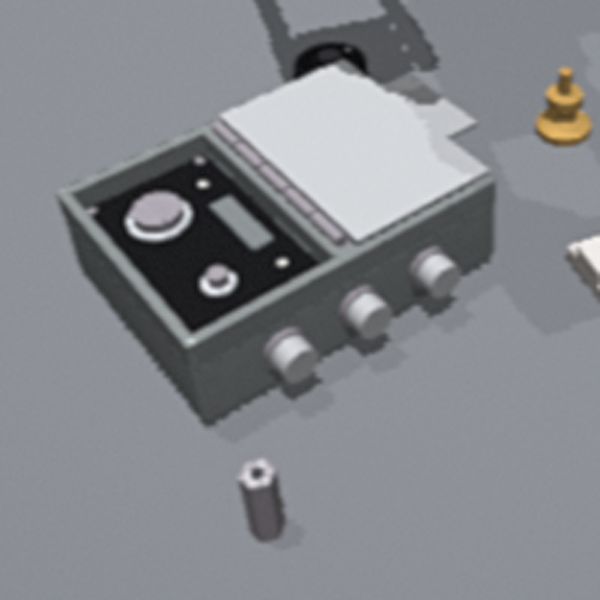

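```bash
python3 - <<'E'
from h import *
s=lambda u,v,z:pl("scene",130+u/3-.33,160+v/3-.33,z)
un=lambda p:np.round([(p-SP)@ux*1e3,(p-SP)@uy*1e3],1)
for nm,u,v,z in [("large",159,211,.064),("small",217,273,.064),("c+x+y",494,184,.07),("c+x-y",197,345,.07),("c-x-y",62,191,.07)]:
    p=s(u,v,z);print(nm,p,un(p))
E
```

```text
large [ 0.54248655 -0.14537584  0.064     ] [-29.8 -61.6]
small [ 0.60723022 -0.12672003  0.064     ] [ 37.6 -61.2]
c+x+y [0.60728986 0.04113551 0.07      ] [ 83.1 100.4]
c+x-y [ 0.66073451 -0.14963913  0.07      ] [ 82.9 -97.7]
c-x-y [ 0.50808126 -0.19504014  0.07      ] [ -76.4 -100.1]
```

```bash
python3 - <<'E'
from h import *
where()
for z in (.15,.10,.076): print(z,rel(*tool([-.034,-.0505,z-.074],90)))
E
```

```text
t 13.57 P(unit,mm) [ -0.8 109.5 100.9] phi 89.5 ee [0.5271 0.0165 0.1938] F [-0.   0.2 -0.1] q [-0.05  0.29  1.68  0.01  1.17 -0.33] g 0.00
0.15 ([-33.5, 23.5, -160.0], [-0.1, 0.02, 0.0])
0.1 ([-33.5, 73.5, -160.5], [-0.1, 0.02, 0.0])
0.076 ([-33.5, 97.5, -160.7], [-0.1, 0.02, 0.0])
```

Call:
carry_out(delta_pos=[[-7,5,-35],[-15,10,-75],[-24,17,-115],[-32,23,-150],[-33.5,23.5,-160],[-33.5,23.5,-160],[-33.5,23.5,-160]], turn=[[-0.1,0,0],[-0.1,0,0],[-0.1,0,0],[-0.1,0,0],[-0.1,0,0],[-0.1,0,0],[-0.1,0,0]], hand=[255,255,255,255,255,255,255])

```text
time_s: 14.45
ee_pos: [0.5381, -0.1452, 0.1685]
orientation: [-0.7, -0.097, 0.098, 0.701]
force: [0.4, 1.1, 0.1]
grip_width: -0.003
```

```bash
python3 - <<'E'
from h import *
where()
cv2.imwrite("pics/k_wrist.png",manip.snapshot("wrist")[:,:,::-1])
im=manip.snapshot("scene")[:,:,::-1]
cv2.imwrite("pics/k_scene.png",cv2.resize(im[160:360,100:300],(600,600),interpolation=cv2.INTER_CUBIC))
for z in (.10,.07): print(z,rel(*tool([-.034,-.0505,z-.074],90)))
E
```

```text
t 14.45 P(unit,mm) [-34.  -49.3  75.5] phi 89.9 ee [ 0.5381 -0.1452  0.1685] F [0.7 0.9 0.1] q [-0.34  0.36  1.66  0.    1.13 -0.62] g -0.00
0.1 ([-0.3, 49.9, -1.2], [-0.0, 0.03, -0.0])
0.07 ([-0.3, 79.9, -1.3], [-0.0, 0.03, -0.0])
```

View pics/k_wrist.png

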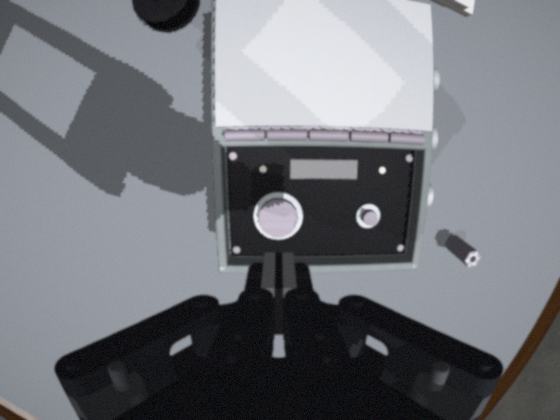

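View pics/k_scene.png

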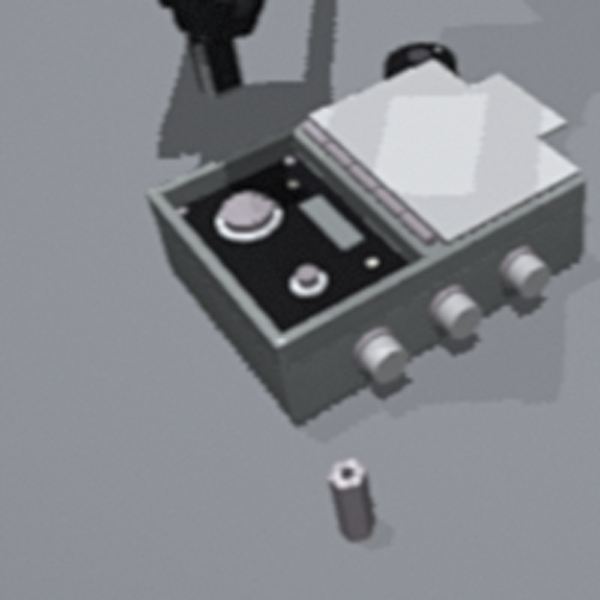

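```bash
python3 - <<'E'
from h import *
c=manip.calibration("wrist");K=np.array(c["K"]);T=np.array(c["T_tool_cam"])
s=manip.read_state();Rm=R.from_quat(s["orientation"]).as_matrix()
for u,v in ((278.5,217),(369,216)):
    x,y=(u-K[0,2])/K[0,0],(v-K[1,2])/K[1,1];r=np.hypot(x,y)
    d=np.array([x/r*np.sin(r),y/r*np.sin(r),np.cos(r)]);d=Rm@T[:3,:3]@d;o=s["ee_pos"]+Rm@T[:3,3]
    p=o+d*(.064-o[2])/d[2];print(p,np.round([(p-SP)@ux*1e3,(p-SP)@uy*1e3],1), "in tool",np.round(Rm.T@(p-s["ee_pos"])*1e3,1))
where()
E
```

```text
[ 0.53933656 -0.14552184  0.064     ] [-32.9 -60.9] in tool [  0.8 104.9  -0.7]
[ 0.6048841  -0.12623148  0.064     ] [ 35.5 -60.1] in tool [ 69.2 104.9  -0. ]
t 14.55 P(unit,mm) [-33.7 -49.3  75.9] phi 90.0 ee [ 0.5384 -0.1452  0.1689] F [ 0.1 -0.5 -0.3] q [-0.34  0.36  1.66  0.    1.13 -0.62] g -0.00
```

Call:
carry_out(delta_pos=[[0.5,20,-0.5],[0.5,40,-0.5],[0.5,58,-0.5],[0.5,70,-0.5],[0.5,77,-0.5],[0.5,80,-0.5],[0.5,80,-0.5]], turn=[[0,0,0],[0,0,0],[0,0,0],[0,0,0],[0,0,0],[0,0,0],[0,0,0]], hand=[255,255,255,255,255,255,255])

```text
time_s: 15.42
ee_pos: [0.5393, -0.1468, 0.089]
orientation: [0.7, 0.097, -0.097, -0.7]
force: [1.0, 0.6, -0.7]
grip_width: 0.001
```

Call:
carry_out(delta_pos=[[0,2,0],[0,4,0],[0,6,0],[0,8,0],[0,9.5,0],[0,10.5,0],[0,11,0],[0,11,0]], turn=[[0,0,0],[0,0,0],[0,0,0],[0,0,0],[0,0,0],[0,0,0],[0,0,0],[0,0,0]], hand=[255,255,255,255,255,255,255,255])

```text
time_s: 16.42
ee_pos: [0.5392, -0.1468, 0.0779]
orientation: [0.7, 0.097, -0.097, -0.7]
force: [-1.3, -0.5, 4.9]
grip_width: -0.001
```

Call:
carry_out(delta_pos=[[0,0.7,0],[0,1.5,0],[0,2,0],[0,2,0]], turn=[[0,0,0],[0,0,0],[0,0,0],[0,0,0]], hand=[255,255,255,255])

```text
time_s: 16.92
ee_pos: [0.5393, -0.1468, 0.0769]
orientation: [0.701, 0.097, -0.097, -0.7]
force: [-3.0, 0.0, 12.1]
grip_width: 0.002
```

Call:
carry_out(delta_pos=[[0,-3,0],[0,-8,0],[0,-18,0],[0,-40,0],[0,-80,0],[0,-120,0],[0,-140,0],[0,-140,0]], turn=[[0,0,0],[0,0,0],[0,0,0],[0,0,0],[0,0,0],[0,0,0],[0,0,0],[0,0,0]], hand=[255,255,255,255,255,255,255,255])

```text
time_s: 17.92
ee_pos: [0.5402, -0.147, 0.2177]
orientation: [0.701, 0.098, -0.096, -0.7]
force: [0.5, 0.2, 1.2]
grip_width: 0.001
```

```bash
python3 - <<'E'
from h import *
where()
cv2.imwrite("pics/l_wrist.png",manip.snapshot("wrist")[:,:,::-1])
im=manip.snapshot("scene")[:,:,::-1]; cv2.imwrite("pics/l_full.png",im)
cv2.imwrite("pics/l_scene.png",cv2.resize(im[160:360,130:330],(600,600),interpolation=cv2.INTER_CUBIC))
s=lambda u,v,z:pl("scene",130+u/3-.33,160+v/3-.33,z)
a=cv2.imread("pics/a_scene.png").astype(int);d=np.abs(a-im).max(2)
# shift check of the loose parts / case front vs first picture by template matching
for nm,(x0,y0,x1,y1) in dict(foot=(303,178,333,212),block=(315,232,355,266),standoff=(204,308,230,346),case=(212,225,300,295),).items():
    t=cv2.imread("pics/a_scene.png")[y0:y1,x0:x1]; m=cv2.matchTemplate(im[y0-6:y1+6,x0-6:x1+6].copy(),t,cv2.TM_CCOEFF_NORMED); print(nm,cv2.minMaxLoc(m)[1],np.array(cv2.minMaxLoc(m)[3])-6)
E
```

```text
t 17.93 P(unit,mm) [-32.4 -51.6 124.6] phi 90.1 ee [ 0.5402 -0.147   0.2177] F [0.5 0.1 1.2] q [-0.34  0.31  1.59  0.    1.24 -0.62] g 0.00
foot 0.9858935475349426 [0 0]
block 0.9988429546356201 [0 0]
standoff 0.9993804097175598 [0 0]
case 0.31348469853401184 [0 0]
```

View pics/l_wrist.png

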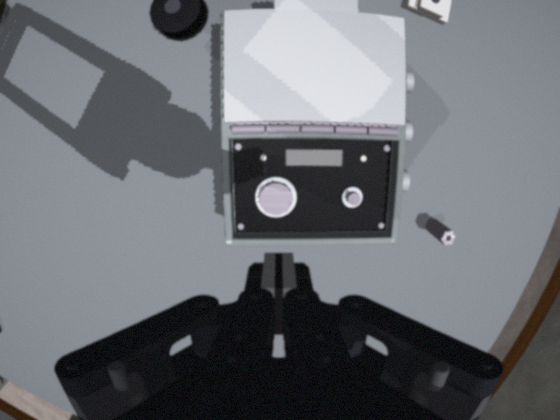

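View pics/l_scene.png

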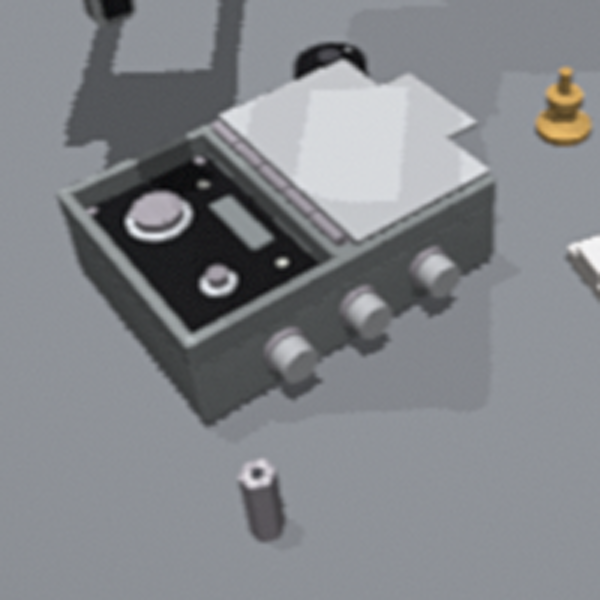

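```bash
python3 -c "
from bench import manip
print(manip.hand_in())"
```

```text
the job is handed in; nothing more can be done
None
```

The cover leaf is open and lying flat on the closed half. The large button was pressed fully down and has come back up, and I handed the job in after about 18 s of robot time.

- **Leaf:** I pushed it up by the tab from below with the shut fingertips, in about 4° steps. I slowed near the end and eased it onto its stop. The fingertips stopped 76 mm above the shelf, where the face of the flat leaf should be. The force there was about 11 N.
- **Large button:** It bottomed out with the fingertips 58 mm above the shelf and 12 N of force. In the last pictures it stands up again. The fingers never went near the small button, and it looks untouched.
- **Unit and loose parts:** The foot, block and standoff show no shift against the first picture. I only checked the puck and the unit by eye, and both look unmoved, with the case corners at the same pixels.
- **Check that failed:** The automatic match on the case gave a low score of 0.31. It reported no shift, but the cropped area includes the cover, which now looks different, so I gave it no weight.
- **Disagreement between cameras:** The scene camera placed things about 3 mm off in x from the top camera. I corrected for that using the case's known size. The wrist camera then agreed to about 1 mm before I pressed the button.

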